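Clear and load the hot plate and set its heat

ROBOT

A 6-joint arm with a two-finger parallel gripper is mounted at the origin on the work surface. World frame = base frame: x ahead of the robot, y to its left, z up, the work surface at z = 0. Lengths are in mm, angles in rad, forces in N, time in s.
With the tool pointing down it reaches from about 400 to 925 mm from the base axis. Payload 12.5 kg.
Tool frame: the origin (TCP) lies between the finger pads; the fingertips stand 25 mm ahead of it and the grasp point (between the pads) lies 6 mm ahead of it; z points along the fingers, y is the line along which they close (so a half turn about z gives the same grasp; the last joint's range is limited). The gripper opens to 95 mm and grips with 3 to 60 N. Pads are 20 mm wide; open, the fingers measure 119 mm over their backs; the gripper's body (75 mm by 180 mm) begins 59 mm behind the grasp point.
Start: joints at [1.065, 0.491, 1.559, -0, 1.092, -0.106], TCP at [243.256, 575.735, 239.661] pointing down, gripper open.
Joint ranges: [-3.1, 3.1], [-0.84, 2.19], [0.05, 2.79], [-1.13, 4.28], [0.06, 2.93], [-2.69, 2.69]. Speed limits (rad/s): [2.22, 2.22, 2.79, 3.14, 3.14, 3.14].

INTERFACE

Orientations are given as [roll, pitch, yaw] about the fixed x, y, z axes, in that order (R = Rz(yaw) Ry(pitch) Rx(roll)).
In Python, from cell import state, read_camera, job_done, cut_out gives the robot as it stands. The module is installed in compiled form; this text tells all that it offers.
- The arm moves only by the tool jog_arm, never from a script. Its argument "motion" is a list of rows, each a list of 2 entries, a list of its own where there are three numbers: the shift along the tool's x, y, z in mm, then the turn about the tool's z in rad. A call has 1 to 5 rows; each row is the pose to reach, as a shift and turn from the pose commanded when the call began, along the tool's axes at that moment; what a row does not reach only later rows make up. A row lasts 1/10 s, in which the tool goes at most 50 mm and 8.59 degrees, less where a joint would pass 70% of its speed; a pose out of reach is approached as far as the arm can. A call with a gripper value outside its range is refused whole. "grip" is the closure, from 0 (fully open) to 1 (shut), set as the call begins (left out, the last holds). The fingers move at their own pace and stop on an object; the grip force is fixed at half the most. Time passes only in rows, so rows that repeat a pose let the fingers close. It gives the time, the measured TCP pose, the force, the opening and the grip force at its end, in the units of the state.
- state(): the state, without advancing time (a new reading comes with each control period).
- read_camera(name): name is "scene" or "side" or "wrist"; returns a dict with "img" (384x512x3 uint8, blue, green, red), "vertical_fov" (degrees; the focal length in pixels is half the picture's height over the tangent of half this angle, whatever the lens; pixels are square), "cx", "cy" (the principal point, pixels), "extrinsics" (4x4, takes a point from camera to world coordinates). Camera axes: x right, y up, looking along -z (the intrinsics and any distortion apply to the point x, -y, -z); pixel columns grow to the right and rows downward; lengths in mm; the calibration is good to about 2 mm. A picture is of the moment at which its call begins. There is no depth.
- job_done(): hands the job in; it is judged then, once.
Trained networks look in a picture, given as the dict that the camera call returned (one of the last four; its "shot" number tells which), for a name from the list of things; names that differ only in an ending like _2 or _b are one class to them, and where a whole thing is asked for, a point or a joint stands for the part that bears it (a point fixed in the world has none). Each returns a list of dicts, best first, with "p" (0 to 1); they miss things now and then, are a little off and sometimes report something else, mostly with a low value. They report only what shows in the picture. A call takes as long as a camera call. They do not tell look-alikes from the thing itself.
- cut_out(name, picture): "region" (384x512 bool, what is visible of it) and "box" ([left, top, right, bottom] in pixels, round what is visible of it).
The state is a dict: "t": time; "joints": joint angles; "qvel": joint speeds; "tau": joint torques, N m; "eef_pos": TCP position; "tcp_rot": TCP orientation; "ft_force": force on the tool from outside, world axes, zero at the start; "moment": the same for the moment, N m; "opening": opening from 0.0 (shut) to 1.0 (fully open); "grip_force": force on a finger pad.
Only numpy, scipy, OpenCV 4.12 (cv2) and the standard library are available. Lean on these libraries where they do the work, as an engineer would, in place of code of your own. Each camera call takes 0.05 s, during which the arm holds its last target. There are 200 camera calls.

TASK

First move the ring clamp off the hot plate and lay it along the middle of the grey felt mat. Then slide the top tile, with its crucible, sideways off the stack of three onto the hot plate, centred and square, keeping it flat and down without lifting it or shifting the tiles below, and then roll the heat thumbwheel up until its long ridge stands straight up. Leave the crucible standing on the tile and everything else on the bench where it is.

Things in the scene. Friction and masses are not known exactly. Their poses are not given: they have to be found in the camera images.
- hotplate: bench hot plate, fixed. Flat steel top 150 (its x) x 90 (its y) mm, 34 mm above the bench; origin on the bench under the centre of that top, x along its length pointing away from the wheel, z up. The wheel's low bracket (14 mm high, 70 mm wide) reaches from x = -75 to x = -190 mm on the robot's side
- plate_top (a point): centre of the hot plate's steel top surface, 34 mm above the bench; axes as the hot plate's
- heat_wheel (a joint): black thumbwheel on the hot plate's bracket, rad. 0 = its long ridge points straight up; negative = it leans by that angle to the hot plate's -x (robot's) side; increasing moves the wheel's top towards the hot plate's +x. Range -2.1 to 1.0; friction 0.05 N m, stays where left. 8 radial ridges 45 degrees apart, 4 mm thick; the long ridge is 40 mm wide along the axle, the rest 20
- wheel_axis (a point): middle of the thumbwheel on its level axle (along the hot plate's y), 58 mm above the bench, 140 mm from the hot plate's centre along its -x; axes as the hot plate's. Wheel core radius 34 mm, 20 mm wide; ridges reach radius 50 mm. Cheeks 60 mm high stand 24 to 30 mm either side of its middle, each with a thin steel pointer up to 78 mm
- tile_top: top tile of the stack of three, the one that carries the crucible: plain white ceramic tile 140 (its x) x 66 (its y) x 12 mm, 0.15 to 0.31 kg; origin at the centre of its underside, z up. Starts with its underside 36 mm above the bench, 2 mm higher than the hot plate's top
- tile_mid: middle tile of that stack: plain white ceramic tile 140 (its x) x 66 (its y) x 12 mm, 0.15 to 0.31 kg; origin at the centre of its underside, z up; underside 24 mm above the bench
- tile_low: lowest tile of that stack: plain white ceramic tile 140 (its x) x 66 (its y) x 12 mm, 0.15 to 0.31 kg; origin at the centre of its underside, z up; underside 12 mm above the bench, on a wooden trivet
- trivet_work: fixed wooden board 150 x 78 x 12 mm under the stack of three, close beside the hot plate on its +y or its -y side; origin at the centre of its underside
- crucible: loose terracotta cup, 52 mm across the mouth, 36 mm high, 0.08 kg, standing on the top tile somewhere along its length; origin at the centre of its foot, z up
- spare_high: upper tile of the other stack (two tiles on a like trivet on the other side of the hot plate): plain white ceramic tile 140 (its x) x 66 (its y) x 12 mm, 0.15 to 0.31 kg; origin at the centre of its underside, z up
- spare_low: lower tile of that other stack: plain white ceramic tile 140 (its x) x 66 (its y) x 12 mm, 0.15 to 0.31 kg; origin at the centre of its underside, z up
- flux_bottle: amber bottle 48 mm across, 120 mm high, standing beyond the hot plate; origin at the centre of its foot
- ring_clamp: wooden ring clamp, a bar 130 (its x) x 26 (its y) x 24 mm with a steel band round its middle, 0.09 kg; origin at the centre of its underside, z up. Starts lying on the hot plate, underside 34 mm above the bench
- mat: thin grey felt mat, fixed flat on the bench beyond one of the two stacks, 160 (its x) x 70 (its y) x 3 mm; origin at the centre of its underside, z up
- hammer: hammer lying on the bench, 190 mm along its x; origin on its underside
- tool_cup: blue plastic cup, 72 mm across, 100 mm high, standing on the bench; origin at the centre of its foot
Mind the look-alikes: they are no part of the job. Leave any pink or yellow look-alike of the tile_top alone.

How it is judged (in metres and radians):
On the way, in this order (a step that is already met when the one before it is completed fails the run):
1. the ring clamp lies along the felt mat, let go (x of ring_clamp in the frame of mat between -0.04 and 0.04 m and y of ring_clamp in the frame of mat between -0.025 and 0.025 m and z of ring_clamp in the frame of mat below 0.008 m and angle between ring_clamp's own z axis and vertical below 0.15 rad and angle between the x axis of ring_clamp and the x axis of mat, either way round below 0.35 rad and contact force between ring_clamp and the fingers below 0.1 N), for 0.2 s.
2. the top tile lies centred and square on the hot plate with the crucible standing on it (x of tile_top in the frame of hotplate between -0.015 and 0.015 m and y of tile_top in the frame of hotplate between -0.015 and 0.015 m and z of tile_top in the frame of hotplate below 0.038 m and angle between the x axis of tile_top and the x axis of hotplate, either way round below 0.13 rad and angle between crucible's own z axis and vertical below 0.2 rad and distance between crucible and tile_top below 0.068 m), for 0.2 s.
3. the thumbwheel's long ridge points straight up (value of joint heat_wheel between -0.17 and 0.17 rad), for 0.2 s.
At the end, for the whole second after the job is handed in: Ring clamp flat along the mat (40 mm, 25 mm, 0.35 rad); top tile flat on the hot plate, within 15 mm of centre on each axis and 0.13 rad of square; crucible upright on it, within 68 mm of its origin; long ridge within 0.17 rad of up; lower tiles within 12 mm of start; all at rest (all of step 2 and all of step 3 and x of ring_clamp in the frame of mat between -0.04 and 0.04 m and y of ring_clamp in the frame of mat between -0.025 and 0.025 m and z of ring_clamp in the frame of mat below 0.008 m and angle between ring_clamp's own z axis and vertical below 0.15 rad and angle between the x axis of ring_clamp and the x axis of mat, either way round below 0.35 rad and distance of each of tile_mid, tile_low from where it was at the start of the episode below 0.012 m and linear speed of each of ring_clamp, tile_top, crucible below 0.01 m/s and velocity of joint heat_wheel below 0.05 rad/s); the robot touches nothing.
It fails at once if the top tile is lifted more than 9 mm above its place on the stack (height (world z) of tile_top above 0.045 m).
It fails at once if the top tile is tipped by more than 0.15 rad (angle between tile_top's own z axis and vertical above 0.15 rad).
It fails at once if a lower tile of the stack is shifted more than 12 mm (distance of any of tile_mid, tile_low from where it was at the start of the episode above 0.012 m).
It fails at once if the crucible is tipped by more than 0.4 rad (angle between crucible's own z axis and vertical above 0.4 rad).
It fails at once if a tile of the other stack is shifted more than 12 mm or another bystander more than 25 mm (distance of any of flux_bottle, hammer, tool_cup from where it was at the start of the episode above 0.025 m or distance of any of spare_high, spare_low from where it was at the start of the episode above 0.012 m).
It also fails if it takes over 72 s, if anything falls off the work surface, if the arm or the gripper's body presses on something with over 40 N, if the wrist force passes 120 N, or if a joint passes its speed limit or range.

## Working session

There is one attempt and no reset: what is moved stays moved. The work goes in short steps, Python scripts to look and compute and a tool call to move; the robot and the scene stay as the last step left them, time stands still between calls to the robot, and variables do not carry over. Pictures are saved under pics/ and viewed, at most 10 in all, crops included, and the job is handed in when it is done.

Besides the shell and the picture viewer there is one more tool, called after "Call:" in YAML: its name, and indented under it one key for each argument. jog_arm: Moves the arm, as the interface text tells. Its arguments: {"type":"object","properties":{"motion":{"type":"array"},"grip":{"type":"number"}},"required":["motion"]}

```bash
mkdir -p pics; cat > h.py <<'E'
import numpy as np, cv2
from cell import state, read_camera, job_done, cut_out
def ray(P,uv):
    f=192/np.tan(np.radians(P["vertical_fov"])/2); E=np.array(P["extrinsics"])
    d=E[:3,:3]@np.array([(uv[0]-P["cx"])/f,-(uv[1]-P["cy"])/f,-1]); return E[:3,3],d
def onz(P,uv,z):
    o,d=ray(P,uv); return o+d*(z-o[2])/d[2]
def proj(P,X):
    f=192/np.tan(np.radians(P["vertical_fov"])/2); E=np.array(P["extrinsics"])
    c=E[:3,:3].T@(np.array(X)-E[:3,3]); return [P["cx"]+f*c[0]/-c[2],P["cy"]-f*c[1]/-c[2]]
E
python3 - <<'E'
from h import *
s=state();print(s)
for n in("scene","side","wrist"):
    P=read_camera(n);cv2.imwrite(f"pics/{n}0.png",P["img"]);print(n,{k:v for k,v in P.items() if k!="img"})
E
```

```text
{'t': 0.0, 'joints': array([ 1.06540062e+00,  4.91528142e-01,  1.55946831e+00,  3.13780274e-05,
        1.09168056e+00, -1.05567533e-01]), 'qvel': array([-3.37411423e-04, -1.06101651e-03, -2.35267405e-04, -4.57980045e-05,
       -6.10570677e-04,  6.10151833e-04]), 'tau': array([ 1.07545438e-03, -6.12640715e+01, -2.58184147e+01,  6.92968885e-02,
        4.81116876e-02, -1.19804708e-04]), 'eef_pos': array([243.13394697, 575.52989117, 239.07475586]), 'tcp_rot': array([-3.14051727e+00, -1.41934008e-04,  2.74174992e+00]), 'ft_force': array([ 0.03243855, -0.5710937 , -1.03322682]), 'moment': array([ 0.03999362, -0.00076539, -0.05865515]), 'grip_force': 0.0, 'opening': 1.0029203821743349}
scene {'vertical_fov': 53.95646483116567, 'cx': 254.19830320952863, 'cy': 192.29905606299835, 'extrinsics': array([[ 4.11859372e-01, -5.82246748e-01,  7.00971171e-01,
         1.21614876e+03],
       [ 9.11246780e-01,  2.64070755e-01, -3.16063195e-01,
        -2.03350673e+02],
       [-1.07921932e-03,  7.68931311e-01,  6.39330490e-01,
         7.03583505e+02],
       [ 0.00000000e+00,  0.00000000e+00,  0.0
[... 271 characters left out ...]
80274436e-01, -7.55950437e-01,
        -8.49705309e+02],
       [ 1.63142937e-02,  7.96287641e-01,  6.04698137e-01,
         8.47667687e+02],
       [ 0.00000000e+00,  0.00000000e+00,  0.00000000e+00,
         1.00000000e+00]]), 'shot': 2}
wrist {'vertical_fov': 67.38039204597645, 'cx': 255.53326627832087, 'cy': 192.98264614903948, 'extrinsics': array([[ 3.89973675e-01, -8.95025005e-01, -2.16450396e-01,
         1.82405482e+02],
       [ 9.20825311e-01,  3.78757808e-01,  9.28615642e-02,
         6.01676708e+02],
       [-1.13114456e-03, -2.35526568e-01,  9.71867252e-01,
         3.82705531e+02],
       [ 0.00000000e+00,  0.00000000e+00,  0.00000000e+00,
         1.00000000e+00]]), 'shot': 3}
```

View pics/scene0.png

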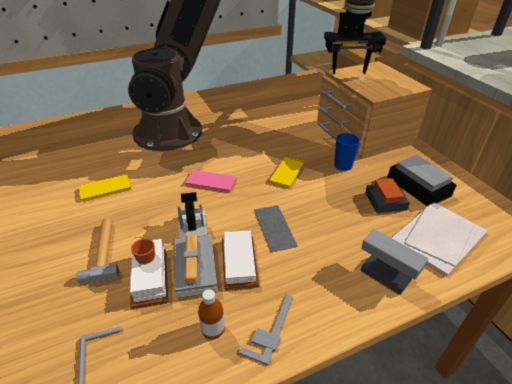

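View pics/side0.png

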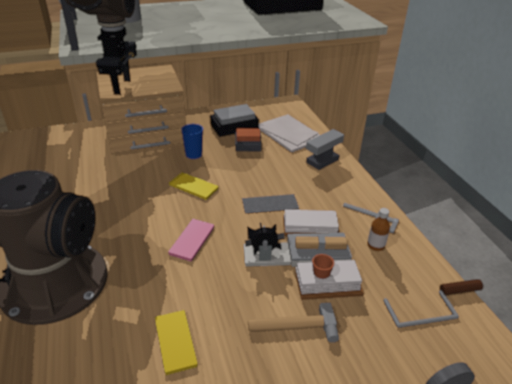

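The scene shows the work stack (crucible at 143,250) on the -y side of the hot plate (195,262). The spare stack (240,257) and the mat (275,228) are on the +y side, and the bottle is at (211,315). In the side view the wheel is at (265,240) and the clamp at (320,242). Next I'll measure rough positions.

```bash
python3 - <<'E'
from h import *
Z=dict(ring_clamp=58,mat=3,tile_top=48,hotplate=34,spare_high=36,crucible=84,flux_bottle=0,heat_wheel=58)
for n in("scene","side"):
    P=read_camera(n)
    for k,z in Z.items():
        for r in cut_out(k,P)[:3]:
            if r["p"]<.3: continue
            m=r["region"].astype(np.uint8); c,_=cv2.findContours(m,0,2); c=max(c,key=len)[:,0]
            W=np.array([onz(P,q,z)[:2] for q in c],np.float32)
            R=cv2.minAreaRect(W); print(n,k,round(r["p"],2),r["box"],np.round(R[0]),np.round(R[1]),round(R[2],1))
E
```

```text
scene ring_clamp 0.85 [182.9, 233.5, 201.1, 284.9] [ 656. -103.] [ 34. 143.] 75.5
scene mat 0.94 [256.4, 204.9, 294.7, 251.4] [597. 135.] [ 73. 161.] 81.5
scene tile_top 0.94 [184.1, 171.2, 238.5, 190.8] [398.  32.] [135.  77.] 53.1
scene tile_top 0.83 [129.0, 239.9, 165.3, 296.9] [ 627. -198.] [ 66. 148.] 76.3
scene tile_top 0.78 [267.1, 155.3, 305.5, 192.2] [448. 250.] [ 70. 150.] 41.9
scene hotplate 0.94 [172.2, 193.5, 221.7, 294.7] [572. -78.] [ 90. 339.] 75.5
scene spare_high 0.81 [226.4, 230.1, 256.1, 281.8] [671.   3.] [ 68. 149.] 70.0
scene crucible 0.98 [131.6, 238.5, 156.4, 264.5] [ 616. -200.] [51. 77.] 77.2
scene crucible 0.52 [173.1, 193.0, 215.2, 295.6] [620. -88.] [ 83. 314.] 76.0
scene flux_bottle 0.82 [197.6, 290.2, 226.1, 340.6] [ 769. -103.] [ 51. 119.] 79.2
scene heat_wheel 0.84 [182.8, 192.8, 197.9, 229.9] [505. -66.] [ 40. 146.] 72.4
side ring_clamp 0.96 [297.6, 233.8, 347.4, 250.2] [ 637. -114.] [ 53. 131.] 73.3
side mat 0.98 [240.3, 196.9, 296.6, 212.6] [590. 132.] [ 72. 155.] 82.7
side tile_top 0.93 [153.0, 312.7, 199.7, 374.2] [ 242. -281.] [ 67. 143.] 0.2
side tile_top 0.8 [167.1, 221.3, 215.2, 261.8] [335.   2.] [145.  70.] 50.8
side tile_top 0.78 [169.8, 169.5, 216.0, 201.0] [386. 221.] [ 76. 146.] 40.0
side hotplate 0.8 [247.9, 222.3, 350.4, 268.0] [588. -78.] [156. 266.] 73.2
side spare_high 0.82 [284.5, 205.4, 339.3, 230.9] [660.  -3.] [ 77. 140.] 70.8
side flux_bottle 0.72 [366.4, 204.0, 387.5, 248.4] [850. -53.] [192.  53.] 53.6
side heat_wheel 0.62 [246.5, 225.3, 287.9, 251.5] [507. -61.] [ 92. 102.] 83.2
```

Call:
jog_arm:
  motion:
    - [[-629,-468,0],-0.15]
    - [[-629,-468,0],-0.15]
    - [[-629,-468,0],-0.15]
    - [[-629,-468,0],-0.15]
    - [[-629,-468,0],-0.15]

```text
t: 1.55
eef_pos: [370.3, 359.0, 239.8]
tcp_rot: [3.141, 0.0, 2.892]
ft_force: [0.6, 1.0, 0.3]
opening: 0.998
grip_force: 0.0
```

Call:
jog_arm:
  motion:
    - [[-375,-378,0],0]
    - [[-375,-378,0],0]
    - [[-375,-378,0],0]
    - [[-375,-378,0],0]
    - [[-375,-378,0],0]

```text
t: 2.05
eef_pos: [497.1, 143.2, 239.9]
tcp_rot: [3.141, 0.0, 2.892]
ft_force: [0.7, 0.5, -0.2]
opening: 1.005
grip_force: 0.0
```

Call:
jog_arm:
  motion:
    - [[-165,-166,0],0]
    - [[-165,-166,0],0]
    - [[-165,-166,0],0]
    - [[-165,-166,0],0]
    - [[-165,-166,0],0]

```text
t: 2.55
eef_pos: [616.4, -59.5, 239.5]
tcp_rot: [-3.142, 0.001, 2.89]
ft_force: [-0.2, 1.1, -0.4]
opening: 0.999
grip_force: 0.0
```

```bash
python3 - <<'E'
from h import *
s=state();print(s["t"],s["eef_pos"],s["tcp_rot"],s["joints"],s["qvel"])
P=read_camera("wrist");cv2.imwrite("pics/w1.png",P["img"])
E
```

```text
2.55 [616.39690705 -59.45221769 239.52857195] [-3.14150444e+00  5.33855908e-04  2.89023061e+00] [-2.02727706e-01  4.82618923e-01  1.57417195e+00 -1.29038702e-04
  1.08427285e+00 -1.52210166e+00] [-0.40028595  0.26622134 -0.47096402  0.00698147  0.21132944 -0.4010635 ]
```

View pics/w1.png

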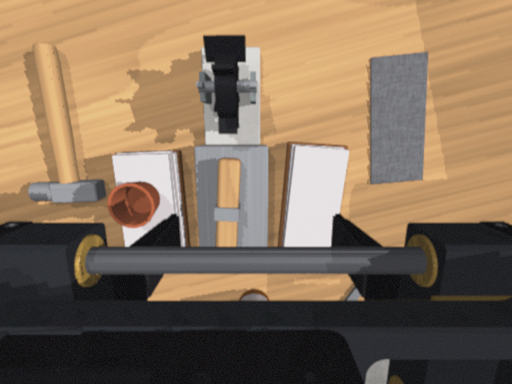

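The wrist view shows the wheel at (228,85) with its wide ridge towards the robot (225,45). The clamp is at (228,200), the plate's near edge at y=145, and the mat at (398,118). The gripper hides the far half, so I'll shift outward and measure there.

Call:
jog_arm:
  motion:
    - [[-100,-20,0],0]
    - [[-100,-20,0],0]
    - [[-100,-20,0],0]
    - [[-100,-20,0],0]
    - [[-100,-20,0],0]

```text
t: 3.1
eef_pos: [706.4, -100.0, 239.5]
tcp_rot: [3.141, -0.001, 2.892]
ft_force: [0.0, -0.2, 0.4]
opening: 0.999
grip_force: 0.0
```

```bash
cat > meas.py <<'E'
from h import *
def rects(P,Z,pm=.3):
    for k,z in Z.items():
        for r in cut_out(k,P)[:3]:
            if r["p"]<pm: continue
            m=r["region"].astype(np.uint8); c,_=cv2.findContours(m,0,2); c=max(c,key=len)[:,0]
            W=np.array([onz(P,q,z)[:2] for q in c],np.float32)
            R=cv2.minAreaRect(W); print(k,round(r["p"],2),np.round(r["box"]),np.round(R[0],1),np.round(R[1],1),round(R[2],1),"poly",np.round(cv2.approxPolyDP(W,8,True)[:,0]).tolist())
E
python3 - <<'E'
from meas import *
s=state();print(s["t"],s["eef_pos"],s["tcp_rot"])
P=read_camera("wrist");cv2.imwrite("pics/w2.png",P["img"]); print(np.round(np.array(P["extrinsics"]),3).tolist(),P["cx"],P["cy"])
rects(P,dict(ring_clamp=58,mat=3,tile_top=48,hotplate=34,spare_high=36,crucible=84,heat_wheel=58))
E
```

```text
3.1 [706.38970406 -99.99166479 239.49580939] [ 3.14145725e+00 -8.73143489e-04  2.89204459e+00]
[[0.248, -0.942, -0.227, 642.536], [0.969, 0.241, 0.058, -83.355], [-0.0, -0.235, 0.972, 383.154], [0.0, 0.0, 0.0, 1.0]] 255.53326627832087 192.98264614903948
ring_clamp 0.97 [227.  68. 255. 189.] [ 644.7 -102.2] [ 29.7 129.1] 74.1 poly [[583.0, -94.0], [697.0, -131.0], [708.0, -116.0], [593.0, -72.0]]
mat 0.84 [390.   0. 449. 111.] [613.3 131.1] [ 70.9 123.4] 80.1 poly [[546.0, 107.0], [665.0, 88.0], [677.0, 152.0], [564.0, 174.0]]
tile_top 0.82 [117.  65. 190. 192.] [ 620.8 -195.9] [ 69.5 139.7] 76.9 poly [[560.0, -152.0], [548.0, -214.0], [571.0, -218.0], [574.0, -193.0], [606.0, -175.0], [626.0, -199.0], [621.0, -230.0], [680.0, -243.0], [693.0, -178.0]]
hotplate 0.67 [208.   0. 282. 187.] [614.7 -89.8] [ 89.6 206.8] 75.7 poly [[506.0, -96.0], [703.0, -157.0], [725.0, -76.0], [584.0, -37.0], [577.0, -47.0], [523.0, -32.0]]
spare_high 0.89 [298.  56. 368. 181.] [665.3   3. ] [ 69.  140.4] 70.9 poly [[590.0, -3.0], [717.0, -50.0], [740.0, 10.0], [612.0, 57.0]]
crucible 0.86 [112.  85. 167. 139.] [ 603.6 -194.2] [53.1 51.3] 28.1 poly [[578.0, -193.0], [581.0, -209.0], [603.0, -220.0], [628.0, -197.0], [610.0, -165.0]]
crucible 0.39 [184.  68. 196. 181.] [ 631. -151.] [  5.1 111.8] 77.2 poly [[576.0, -139.0], [686.0, -162.0]]
heat_wheel 0.76 [227.   0. 253.  39.] [539.1 -71.5] [21.  33.7] 75.7 poly [[520.0, -77.0], [551.0, -83.0], [557.0, -65.0], [525.0, -57.0]]
```

View pics/w2.png

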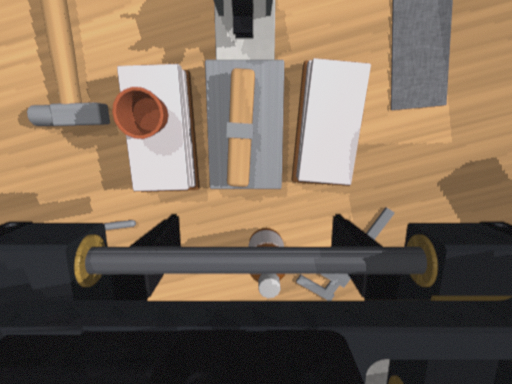

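The wrist view shows the plate at x 207–283, y 60–188. The clamp runs from (243,69) to (240,186), the tile with its crucible is at (157,127), and the mat's far edge is at y≈108. I'll refine the corners.

```bash
cat > line.py <<'E'
from h import *
def gl(P,z,pts): return [np.round(onz(P,p,z),1)[:2].tolist() for p in pts]
E
python3 - <<'E'
from h import *
P=read_camera("wrist")
big=cv2.resize(P["img"][40:215,100:380],None,fx=2.85,fy=2.85,interpolation=cv2.INTER_CUBIC);cv2.imwrite("pics/w3.png",big);print(big.shape)
g=lambda z,pts:print([np.round(onz(P,p,z)[:2],1).tolist() for p in pts])
g(34,[(206,60),(281,60),(283,188),(209,188)])
g(58,[(233,69),(254,69),(250,186),(229,186)])
g(48,[(119,66),(182,65),(190,189),(134,190)])
E
```

```text
(499, 798, 3)
[[562.6, -120.6], [583.4, -39.0], [727.5, -70.1], [704.7, -159.2]]
[[583.5, -93.0], [589.0, -71.6], [710.0, -107.4], [703.9, -131.0]]
[[548.2, -212.1], [564.1, -145.7], [697.8, -178.6], [682.4, -243.8]]
```

View pics/w3.png

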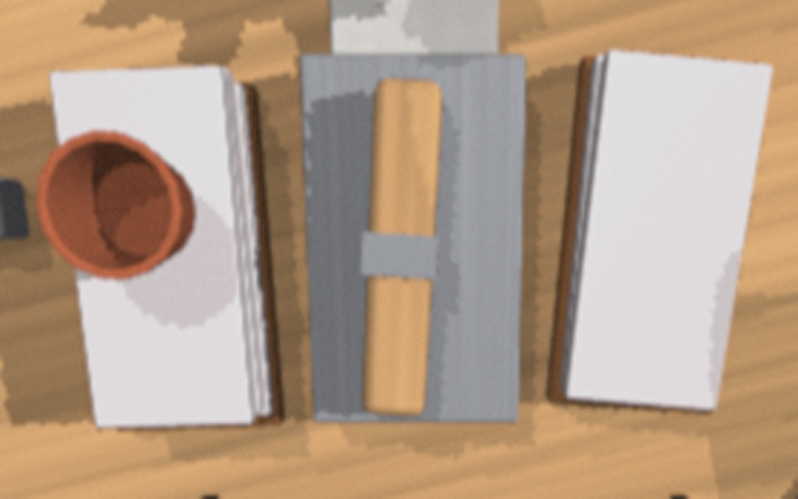

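Call:
jog_arm:
  motion:
    - [[58.6,-16.5,50],0.061]
    - [[58.6,-16.5,90],0.061]
    - [[58.6,-16.5,120],0.061]
    - [[58.6,-16.5,120],0.061]
  grip: 0.37

```text
t: 3.95
eef_pos: [643.6, -101.6, 115.2]
tcp_rot: [-3.141, -0.008, 2.83]
ft_force: [-0.6, 0.2, -0.2]
opening: 0.724
grip_force: 0.0
```

```bash
python3 - <<'E'
from h import *
s=state();print(s["t"],s["eef_pos"],s["tcp_rot"],s["opening"])
P=read_camera("wrist")
f=lambda p:np.round(proj(P,p)).tolist()
print(P["extrinsics"][:3,3]);img=P["img"].copy()
E
```

```text
3.95 [ 643.58836463 -101.56870987  115.21522972] [-3.14123481 -0.00839442  2.83041768] 0.7242907989678057
[581.91717651 -81.34676194 259.33008791]
```

Call:
jog_arm:
  motion:
    - [[0,0,20],0]
    - [[0,0,40],0]
    - [[0,0,55],0]
    - [[0,0,55],0]
    - [[0,0,55],0]

```text
t: 4.5
eef_pos: [647.1, -102.2, 65.8]
tcp_rot: [3.141, 0.001, 2.831]
ft_force: [-0.0, 0.3, 1.1]
opening: 0.631
grip_force: 0.0
```

Call:
jog_arm:
  motion:
    - [[0,0,0],0]
    - [[0,0,0],0]
    - [[0,0,0],0]
    - [[0,0,0],0]
    - [[0,0,0],0]
  grip: 1

```text
t: 5.0
eef_pos: [646.4, -102.1, 64.8]
tcp_rot: [3.141, 0.0, 2.831]
ft_force: [0.4, 1.7, 1.9]
opening: 0.27
grip_force: 30.1
```

Call:
jog_arm:
  motion:
    - [[0,0,-30],0]
    - [[0,0,-60],0]
    - [[0,0,-80],0]
    - [[20,30,-80],0]
    - [[40,70,-80],-0.05]

```text
t: 5.5
eef_pos: [629.4, -23.7, 145.2]
tcp_rot: [3.142, 0.001, 2.878]
ft_force: [0.7, -0.3, -0.7]
opening: 0.271
grip_force: 30.0
```

Call:
jog_arm:
  motion:
    - [[25,45,0],-0.05]
    - [[50,85,0],-0.1]
    - [[70,120,0],-0.1]
    - [[77,135,0],-0.1]
    - [[77,135,0],-0.1]

```text
t: 6.0
eef_pos: [589.7, 129.0, 144.7]
tcp_rot: [3.141, -0.0, 2.983]
ft_force: [0.3, -0.8, -0.7]
opening: 0.269
grip_force: 30.0
```

```bash
python3 - <<'E'
from meas import *
for n in("scene","side"):
    P=read_camera(n); s=state();print(s["t"],s["eef_pos"],s["tcp_rot"],s["opening"])
    rects(P,dict(mat=3,ring_clamp=130))
E
```

```text
6.05 [590.17307513 127.50078023 144.65175618] [-3.14154193e+00  2.24151073e-04  2.98232274e+00] 0.2689107855156533
mat 0.96 [256. 205. 300. 252.] [599.6 134.7] [ 72.9 160.7] 80.8 poly [[524.0, 166.0], [522.0, 112.0], [670.0, 88.0], [676.0, 157.0], [551.0, 177.0]]
ring_clamp 0.71 [269. 177. 286. 209.] [606.  126.9] [ 30.2 124.1] 77.3 poly [[546.0, 145.0], [608.0, 112.0], [654.0, 102.0], [666.0, 111.0], [649.0, 133.0]]
6.2 [590.52776476 125.80579887 144.53821695] [-3.14152226e+00  7.33422905e-05  2.97945493e+00] 0.27102538987463975
mat 0.77 [241. 193. 299. 215.] [591.5 131.2] [ 78.3 163.1] 79.0 poly [[674.0, 153.0], [529.0, 181.0], [507.0, 120.0], [532.0, 103.0], [661.0, 88.0]]
ring_clamp 0.86 [250. 164. 295. 176.] [549.1 126.1] [47.8 51.7] 73.7 poly [[529.0, 147.0], [520.0, 110.0], [569.0, 105.0], [571.0, 144.0]]
ring_clamp 0.33 [299. 289. 364. 302.] [ 556.5 -323. ] [ 21.5 129.2] 76.7 poly [[620.0, -335.0], [497.0, -298.0], [493.0, -312.0], [604.0, -344.0]]
```

Call:
jog_arm:
  motion:
    - [[-4,9,40],0]
    - [[-4,9,70],0]
    - [[-4,9,90],0]
    - [[-4,9,100],0]
    - [[-4,9,100],0]

```text
t: 6.8
eef_pos: [595.2, 134.6, 43.6]
tcp_rot: [-3.141, -0.002, 2.98]
ft_force: [-0.4, -0.8, -0.6]
opening: 0.272
grip_force: 30.0
```

Call:
jog_arm:
  motion:
    - [[0,0,4],0]
    - [[0,0,8],0]
    - [[0,0,10],0]
    - [[0,0,10],0]
    - [[0,0,10],0]

```text
t: 7.3
eef_pos: [595.6, 135.4, 35.0]
tcp_rot: [3.141, 0.0, 2.981]
ft_force: [-0.7, -0.0, -0.6]
opening: 0.272
grip_force: 30.0
```

Call:
jog_arm:
  motion:
    - [[0,0,1],0]
    - [[0,0,1],0]

```text
t: 7.5
eef_pos: [595.6, 135.4, 33.8]
tcp_rot: [3.141, 0.0, 2.981]
ft_force: [-0.6, 0.8, 1.0]
opening: 0.27
grip_force: 30.0
```

Call:
jog_arm:
  motion:
    - [[0,0,0],0]
    - [[0,0,0],0]
    - [[0,0,0],0]
    - [[0,0,0],0]
  grip: 0.35

```text
t: 7.9
eef_pos: [595.5, 135.4, 33.7]
tcp_rot: [3.141, 0.0, 2.981]
ft_force: [-0.8, 0.1, -0.7]
opening: 0.55
grip_force: 0.0
```

Call:
jog_arm:
  motion:
    - [[0,0,-30],0]
    - [[0,0,-80],0]
    - [[0,0,-130],0]
    - [[0,0,-180],0]
    - [[0,0,-200],0]

```text
t: 8.4
eef_pos: [596.4, 135.5, 238.7]
tcp_rot: [3.14, 0.006, 2.981]
ft_force: [0.7, 0.2, -0.4]
opening: 0.649
grip_force: 0.0
```

```bash
python3 - <<'E'
from meas import *
for n in("scene","side"):
    P=read_camera(n); s=state();print(s["t"],s["eef_pos"],s["tcp_rot"],s["opening"])
    rects(P,dict(mat=3,ring_clamp=27))
E
```

```text
8.45 [596.85243275 135.60332645 240.06631281] [3.13924581 0.00802075 2.98093715] 0.6471570757956571
mat 0.78 [256. 204. 299. 251.] [599.4 134.6] [ 68.2 158.5] 80.9 poly [[530.0, 179.0], [537.0, 166.0], [639.0, 151.0], [661.0, 125.0], [648.0, 112.0], [527.0, 134.0], [519.0, 116.0], [668.0, 92.0], [678.0, 153.0]]
ring_clamp 0.85 [267. 204. 290. 244.] [608.6 130.4] [ 34.6 141.1] 77.3 poly [[540.0, 145.0], [560.0, 124.0], [666.0, 105.0], [678.0, 116.0], [658.0, 137.0], [601.0, 150.0]]
8.6 [595.13354726 135.3254132  233.25377754] [ 3.14155129e+00 -1.50555491e-04  2.98081865e+00] 0.6480865431557871
mat 0.66 [288. 207. 336. 231.] [679.6  31.3] [ 80.1 140.7] 69.6 poly [[626.0, 80.0], [610.0, 22.0], [731.0, -23.0], [755.0, 46.0]]
mat 0.62 [240. 195. 297. 212.] [591.1 127.4] [ 72.7 160.7] 79.2 poly [[675.0, 148.0], [645.0, 112.0], [530.0, 136.0], [534.0, 169.0], [524.0, 177.0], [508.0, 114.0], [542.0, 100.0], [661.0, 88.0]]
ring_clamp 0.98 [250. 192. 292. 204.] [587.5 122.2] [ 56.3 129.5] 78.3 poly [[651.0, 133.0], [592.0, 150.0], [535.0, 152.0], [520.0, 113.0], [637.0, 88.0]]
ring_clamp 0.52 [294. 257. 361. 288.] [ 627.3 -187.6] [ 76.1 145.8] 78.0 poly [[701.0, -165.0], [662.0, -157.0], [611.0, -203.0], [589.0, -176.0], [595.0, -144.0], [572.0, -137.0], [551.0, -200.0], [686.0, -235.0]]
```

Call:
jog_arm:
  motion:
    - [[-10,-50,0],0]
    - [[-22,-98,0],0.02]
    - [[-34,-146,0],0.05]
    - [[-46,-194,0],0.071]
    - [[-58,-240,0],0.071]
  grip: 0

```text
t: 9.2
eef_pos: [613.8, -112.9, 231.9]
tcp_rot: [3.141, -0.003, 2.909]
ft_force: [0.8, 0.6, -1.1]
opening: 0.987
grip_force: 0.0
```

Call:
jog_arm:
  motion:
    - [[-10,-35,0],0]
    - [[-16,-65,20],0]
    - [[-16,-84,50],0]
    - [[-16,-84,80],0]
    - [[-16,-84,80],0]

```text
t: 9.7
eef_pos: [608.4, -196.1, 148.4]
tcp_rot: [3.14, -0.009, 2.908]
ft_force: [-0.1, 0.3, 0.2]
opening: 1.003
grip_force: 0.0
```

```bash
python3 - <<'E'
from meas import *
P=read_camera("wrist"); s=state();print(s["t"],s["eef_pos"],s["tcp_rot"],s["opening"])
cv2.imwrite("pics/w4.png",P["img"]); rects(P,dict(tile_top=48,crucible=84))
E
```

```text
9.75 [ 609.54600882 -196.0293684   151.04811897] [ 3.14044926 -0.00540368  2.90930434] 0.9990878621650017
tile_top 0.82 [216. 136. 294. 290.] [ 600.4 -193.8] [65.1 99. ] 77.3 poly [[546.0, -213.0], [595.0, -225.0], [584.0, -186.0], [601.0, -170.0], [624.0, -171.0], [643.0, -199.0], [615.0, -230.0], [640.0, -235.0], [656.0, -174.0], [561.0, -153.0]]
crucible 0.92 [217. 171. 288. 239.] [ 601.9 -196.1] [49.7 49.9] 76.6 poly [[577.0, -193.0], [598.0, -221.0], [618.0, -216.0], [627.0, -197.0], [603.0, -171.0]]
```

View pics/w4.png

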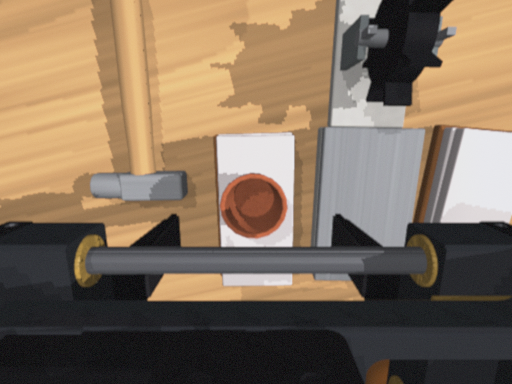

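The tile (217–294, 135–285) with its crucible (253,205) is centred between the fingers, and the hammer head (187,185) is clear. Now I'll descend.

Call:
jog_arm:
  motion:
    - [[-7,0.5,0],0]
    - [[-7,0.5,30],0]
    - [[-7,0.5,60],0]
    - [[-7,0.5,75],0]
    - [[-7,0.5,75],0]

```text
t: 10.35
eef_pos: [617.4, -197.0, 77.6]
tcp_rot: [3.141, -0.002, 2.91]
ft_force: [0.1, 0.3, 0.4]
opening: 1.0
grip_force: 0.0
```

Call:
jog_arm:
  motion:
    - [[0,0,5],0]
    - [[0,0,9],0]
    - [[0,0,9],0]
    - [[0,0,9],0]

```text
t: 10.75
eef_pos: [617.7, -197.5, 70.3]
tcp_rot: [-3.142, 0.001, 2.91]
ft_force: [-0.2, 0.1, -0.8]
opening: 1.005
grip_force: 0.0
```

Call:
jog_arm:
  motion:
    - [[0,0,3],0]
    - [[0,0,5],0]
    - [[0,0,5],0]
    - [[0,0,5],0]
    - [[0,0,5],0]

```text
t: 11.25
eef_pos: [617.5, -197.4, 64.6]
tcp_rot: [3.141, 0.0, 2.91]
ft_force: [-0.3, -0.3, -0.3]
opening: 1.004
grip_force: 0.0
```

Call:
jog_arm:
  motion:
    - [[0,0,0],0]
    - [[0,0,0],0]
  grip: 0.2

```text
t: 11.45
eef_pos: [617.5, -197.4, 64.7]
tcp_rot: [3.142, 0.0, 2.91]
ft_force: [0.0, -0.1, 0.3]
opening: 0.885
grip_force: 0.0
```

Call:
jog_arm:
  motion:
    - [[0,0,0],0]
    - [[0,0,0],0]
    - [[0,0,0],0]
    - [[0,0,0],0]
  grip: 0.5

```text
t: 11.85
eef_pos: [617.5, -197.4, 64.7]
tcp_rot: [3.142, 0.0, 2.91]
ft_force: [0.7, -0.0, -0.1]
opening: 0.692
grip_force: 30.0
```

```bash
python3 - <<'E'
from meas import *
P=read_camera("scene"); s=state();print(s["t"],s["eef_pos"],s["tcp_rot"],s["opening"],s["grip_force"],s["ft_force"])
cv2.imwrite("pics/s5.png",cv2.resize(P["img"][200:320,100:300],None,fx=3,fy=3)); rects(P,dict(tile_top=48,crucible=84))
E
```

```text
11.9 [ 617.51647316 -197.40576175   64.67747804] [3.14150881e+00 9.71417518e-05 2.90969132e+00] 0.6911830184760087 29.97078001499176 [-0.3408345   0.16388321  0.49389729]
tile_top 0.78 [130. 248. 162. 297.] [ 638.3 -201. ] [ 66.1 127.8] 77.2 poly [[580.0, -169.0], [611.0, -174.0], [626.0, -196.0], [589.0, -224.0], [695.0, -241.0], [705.0, -183.0], [642.0, -168.0]]
tile_top 0.74 [186. 170. 238. 192.] [397.7  31.2] [132.   73.2] 51.2 poly [[335.0, -2.0], [387.0, -35.0], [461.0, 64.0], [412.0, 99.0]]
tile_top 0.62 [ 81. 193. 102. 202.] [ 321.8 -284.3] [56.3 47.7] 85.2 poly [[296.0, -310.0], [343.0, -307.0], [338.0, -258.0], [319.0, -258.0], [310.0, -299.0]]
crucible 0.95 [130. 240. 156. 264.] [ 630.  -196.8] [46.  49.1] 85.5 poly [[610.0, -175.0], [604.0, -217.0], [651.0, -207.0], [652.0, -184.0]]
crucible 0.69 [131. 259. 167. 312.] [ 708.1 -203.8] [ 69.1 108.6] 75.8 poly [[663.0, -161.0], [747.0, -180.0], [745.0, -230.0], [724.0, -243.0], [752.0, -246.0], [766.0, -183.0]]
```

View pics/s5.png

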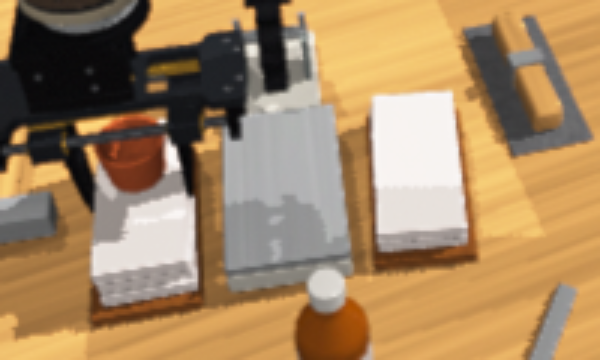

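The tile is gripped (66 mm) with the crucible standing at (135,155) in the crop, and the clamp is flat on the mat. Now I'll slide it across.

Call:
jog_arm:
  motion:
    - [[0,2,0],0]
    - [[0,6,0],0]
    - [[0,12,0],0]
    - [[0,19,0],0]
    - [[0,26,0],0.01]

```text
t: 12.5
eef_pos: [623.6, -171.3, 64.6]
tcp_rot: [3.142, -0.0, 2.9]
ft_force: [-0.0, -1.6, 0.0]
opening: 0.691
grip_force: 30.0
```

Call:
jog_arm:
  motion:
    - [[0,7,0],0]
    - [[0,14,0],0]
    - [[1,21,0],0]
    - [[1,28,0],0]
    - [[1,35,0],0.01]

```text
t: 13.0
eef_pos: [631.0, -137.2, 64.6]
tcp_rot: [3.141, -0.0, 2.889]
ft_force: [-0.5, -1.7, -0.3]
opening: 0.693
grip_force: 30.0
```

Call:
jog_arm:
  motion:
    - [[0,7,0],0]
    - [[0,14,0],0]
    - [[1,21,0],0]
    - [[1,27,0],0]
    - [[1,32,0],0]

```text
t: 13.5
eef_pos: [637.9, -105.9, 64.5]
tcp_rot: [3.141, -0.0, 2.89]
ft_force: [0.3, -0.1, -3.4]
opening: 0.69
grip_force: 30.0
```

Call:
jog_arm:
  motion:
    - [[0,4,0],0]
    - [[0,7,0],0]
    - [[0,9,0],0]
    - [[0,10,0],0]
    - [[0,10,0],0]

```text
t: 14.0
eef_pos: [640.4, -96.9, 64.6]
tcp_rot: [3.142, 0.0, 2.89]
ft_force: [0.5, 0.3, -2.7]
opening: 0.694
grip_force: 30.0
```

```bash
python3 - <<'E'
from meas import *
for n in("scene","side"):
    P=read_camera(n); s=state();print(s["t"],s["eef_pos"],s["tcp_rot"],s["opening"],s["grip_force"],s["ft_force"])
    cv2.imwrite(f"pics/{n}6.png",cv2.resize(P["img"][190:320,100:360],None,fx=3,fy=3)); rects(P,dict(tile_top=47,crucible=83,hotplate=34))
E
```

```text
14.05 [640.37323362 -97.01539322  64.6462041 ] [3.14151274e+00 6.62495888e-05 2.88971891e+00] 0.6895695045641803 29.975775182247162 [-0.22619965  0.30368003 -2.40035549]
tile_top 0.97 [202. 173. 236. 192.] [412.2  51.7] [81.9 75.7] 49.5 poly [[373.0, 62.0], [406.0, 32.0], [397.0, 11.0], [418.0, 4.0], [463.0, 61.0], [411.0, 99.0]]
tile_top 0.96 [ 79. 174. 131. 202.] [ 304.7 -246.7] [ 80.1 132.6] 0.5 poly [[274.0, -181.0], [266.0, -308.0], [341.0, -309.0], [343.0, -182.0]]
tile_top 0.84 [271. 154. 303. 190.] [447.4 249.5] [ 68.1 147. ] 41.7 poly [[379.0, 285.0], [461.0, 187.0], [479.0, 181.0], [518.0, 214.0], [424.0, 319.0]]
crucible 0.87 [178. 230. 202. 257.] [ 650.3 -102.9] [48.6 50.1] 71.9 poly [[622.0, -117.0], [667.0, -116.0], [677.0, -95.0], [635.0, -75.0]]
crucible 0.55 [171. 205. 217. 298.] [ 722.2 -113.2] [ 82.2 104.2] 75.2 poly [[682.0, -63.0], [757.0, -95.0], [743.0, -149.0], [673.0, -142.0], [763.0, -161.0], [769.0, -104.0], [781.0, -87.0]]
hotplate 0.64 [173. 207. 223. 295.] [ 682.7 -106.1] [ 88.4 111.3] 75.2 poly [[640.0, -52.0], [720.0, -87.0], [705.0, -145.0], [631.0, -
[... 620 characters left out ...]
, -212.0], [212.0, -214.0], [214.0, -347.0], [273.0, -346.0]]
crucible 0.66 [305. 226. 316. 250.] [ 602.3 -110. ] [75.4 23.5] 81.4 poly [[615.0, -74.0], [589.0, -122.0], [603.0, -148.0]]
crucible 0.35 [182. 122. 205. 160.] [424.5 416.1] [218.1  66.2] 77.2 poly [[438.0, 525.0], [409.0, 498.0], [389.0, 331.0], [395.0, 313.0], [421.0, 305.0], [440.0, 335.0], [474.0, 486.0], [467.0, 516.0]]
hotplate 0.65 [248. 224. 352. 267.] [587.8 -77.4] [156.3 265.1] 73.2 poly [[487.0, 18.0], [443.0, -115.0], [689.0, -176.0], [704.0, -148.0], [570.0, -115.0], [586.0, -40.0], [561.0, -68.0], [549.0, -64.0], [548.0, -52.0], [568.0, -43.0], [554.0, -23.0], [562.0, 8.0], [532.0, 4.0], [525.0, 23.0], [503.0, 1.0]]
```

View pics/scene6.png

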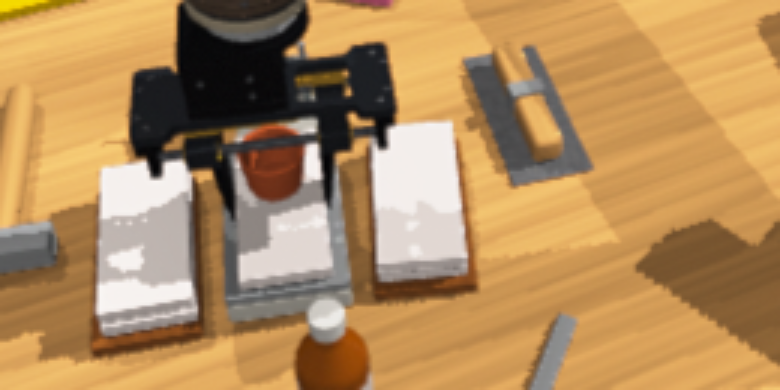

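The tile with the crucible upright is over the plate. The two lower tiles look unmoved. I'll lower 2 mm and release.

Call:
jog_arm:
  motion:
    - [[0,0,1],0]
    - [[0,0,2],0]
    - [[0,0,2],0]

```text
t: 14.7
eef_pos: [640.4, -96.9, 62.6]
tcp_rot: [3.142, 0.0, 2.89]
ft_force: [-1.2, -0.6, -1.6]
opening: 0.69
grip_force: 30.0
```

Call:
jog_arm:
  motion:
    - [[0,0,0],0]
    - [[0,0,0],0]
    - [[0,0,0],0]
    - [[0,0,0],0]
  grip: 0.12

```text
t: 15.1
eef_pos: [640.4, -96.9, 62.7]
tcp_rot: [3.142, 0.0, 2.89]
ft_force: [-0.4, -0.8, -0.6]
opening: 0.877
grip_force: 0.0
```

Call:
jog_arm:
  motion:
    - [[0,0,-10],0]
    - [[0,0,-40],0]
    - [[0,0,-80],0]
    - [[0,0,-120],0]
    - [[-40,0,-150],0]

```text
t: 15.6
eef_pos: [677.1, -106.1, 216.6]
tcp_rot: [3.141, -0.0, 2.89]
ft_force: [1.1, -0.2, -0.3]
opening: 0.876
grip_force: 0.0
```

Call:
jog_arm:
  motion:
    - [[-30,0,-20],0]
    - [[-50,0,-20],0]
    - [[-50,0,-20],0]
    - [[-50,0,-20],0]

```text
t: 16.0
eef_pos: [726.9, -119.2, 232.3]
tcp_rot: [3.141, -0.001, 2.89]
ft_force: [-0.0, 0.3, -0.4]
opening: 0.881
grip_force: 0.0
```

```bash
python3 - <<'E'
from meas import *
P=read_camera("wrist"); s=state();print(s["t"],s["eef_pos"],s["tcp_rot"],s["opening"],s["ft_force"])
cv2.imwrite("pics/w7.png",P["img"]); rects(P,dict(tile_top=46,crucible=82,hotplate=34,heat_wheel=58))
for n in("side",):
    P=read_camera(n); cv2.imwrite("pics/side7.png",cv2.resize(P["img"][200:300,220:380],None,fx=5,fy=5))
E
```

```text
16.05 [ 726.61235032 -119.09268759  232.31861635] [ 3.14150779e+00 -1.35523193e-03  2.88982355e+00] 0.8807279684104292 [ 0.20226198 -0.68192063  0.97030421]
tile_top 0.88 [226.  37. 287. 169.] [643.5 -97.7] [ 65.8 138.5] 76.1 poly [[586.0, -51.0], [571.0, -112.0], [612.0, -122.0], [595.0, -106.0], [594.0, -83.0], [612.0, -67.0], [634.0, -68.0], [651.0, -95.0], [622.0, -125.0], [702.0, -144.0], [717.0, -83.0]]
crucible 0.6 [226.  53. 280. 111.] [626.5 -95. ] [49.1 50.7] 75.5 poly [[601.0, -94.0], [612.0, -116.0], [629.0, -120.0], [652.0, -97.0], [644.0, -77.0], [625.0, -69.0]]
hotplate 0.78 [217.   1. 295. 169.] [627.6 -93.3] [ 90.3 179.2] 75.5 poly [[533.0, -101.0], [561.0, -109.0], [563.0, -122.0], [700.0, -158.0], [705.0, -148.0], [567.0, -114.0], [581.0, -50.0], [718.0, -82.0], [717.0, -104.0], [725.0, -75.0], [584.0, -37.0], [577.0, -46.0], [549.0, -40.0]]
heat_wheel 0.76 [245.   2. 266.  14.] [554.1 -74.4] [20.5  9.6] 75.5 poly [[547.0, -83.0], [559.0, -66.0]]
heat_wheel 0.68 [408.   0. 468.  87.] [632.1  94.5] [61. 83.] 81.7 poly [[587.0, 72.0], [666.0, 59.0], [676.0, 115.0], [610.0, 127.0], [658.0, 113.0], [657.0, 86.0], [592.0, 92.0]]
```

View pics/w7.png

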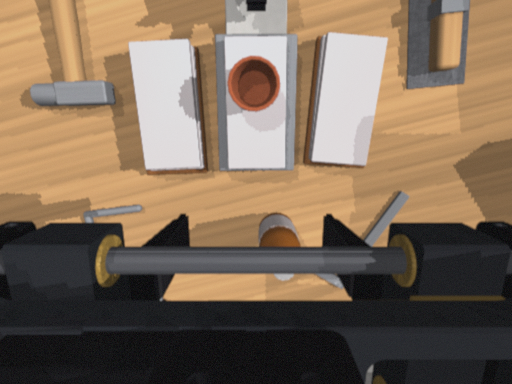

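View pics/side7.png

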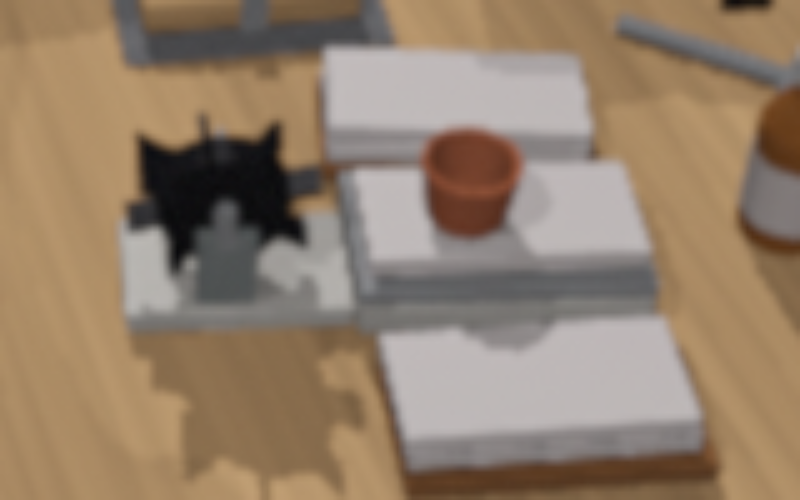

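The tile is centred and square on the plate (wrist fit 643.5, -97.7, against plate centre 644, -97.5), and the crucible is upright. The wheel's dark ridges show around (215,190) in the side crop. I'll estimate the wheel angle by fitting a silhouette model to the static cameras.

```bash
cat > wheel.py <<'E'
from h import *
from scipy.optimize import minimize
yaw=np.radians(-14.3);u=np.array([np.cos(yaw),np.sin(yaw),0]);v=np.array([-u[1],u[0],0]);k=np.array([0,0,1.])
C0=np.array([644,-97.5,0])-140*u+58*k
S=4
def sil(P,C,a,box):
    l,t,r,b=box; m=np.zeros(((b-t)*S,(r-l)*S),np.uint8)
    def hull(X):
        q=((np.array([proj(P,x) for x in X])-[l,t]+.5)*S).astype(np.int32); cv2.fillConvexPoly(m,cv2.convexHull(q),1)
    th=np.linspace(0,2*np.pi,32)
    hull([C+34*(np.sin(x)*u+np.cos(x)*k)+w*v for x in th for w in(-10,10)])
    for i in range(8):
        x=a+i*np.pi/4; d=np.sin(x)*u+np.cos(x)*k; e=np.cos(x)*u-np.sin(x)*k; W=20 if i==0 else 10
        hull([C+r_*d+s*e+w*v for r_ in(30,50) for s in(-2,2) for w in(-W,W)])
    return cv2.resize(m.astype(np.float32),(r-l,b-t),interpolation=cv2.INTER_AREA)
def fit(views,angs):
    out=[]
    for a in angs:
        best=0
        for dx in(-4,0,4):
            for dz in(-4,0,4):
                sc=1
                for P,M,box in views:
                    m=sil(P,C0+dx*u+dz*k,a,box); sc*=np.minimum(m,M).sum()/np.maximum(m,M).sum()
                if sc>best: best=sc;o=(dx,dz)
        out.append((round(best,3),round(a,2),o))
    return sorted(out,reverse=True)[:6]
def view(P,img,c=None):
    x,y=map(int,proj(P,C0)); box=(x-30,y-30,x+30,y+30); cr=img[y-30:y+30,x-30:x+30].max(2)
    return P,(cr<(c or 50)).astype(np.float32),box
E
python3 - <<'E'
from wheel import *
Vs=[]
for n in("side","scene"):
    P=read_camera(n); img=cv2.imread(f"pics/{n}0.png"); V=view(P,img); Vs.append(V)
    print(n,V[2]); print(fit([V],np.arange(-2.1,1,.05)))
    m=V[1]; print("\n".join("".join(".#"[int(q)] for q in r[::1]) for r in m[5:55,5:55]))
print(fit(Vs,np.arange(-2.1,1,.05)))
E
```

```text
side (235, 208, 295, 268)
[(np.float32(0.624), np.float64(-0.2), (-4, 0)), (np.float32(0.624), np.float64(-0.25), (-4, 0)), (np.float32(0.623), np.float64(-1.0), (0, -4)), (np.float32(0.621), np.float64(-0.15), (-4, 0)), (np.float32(0.62), np.float64(-1.05), (-4, 0)), (np.float32(0.617), np.float64(-0.95), (0, 0))]
..................................................
..................................................
..................................................
..................................................
..................................................
..................................................
..................................................
..................................................
..................................................
..................................................
..................................................
..................................................
..................................................
..................................#...............
.................................###..............
........#.........
[... 4233 characters left out ...]

........................########..................
........................########..................
........................#######...................
.........................##.......................
..................................................
..................................................
..................................................
..................................................
[(np.float32(0.502), np.float64(-1.05), (-4, -4)), (np.float32(0.501), np.float64(-1.0), (0, -4)), (np.float32(0.5), np.float64(-1.1), (-4, -4)), (np.float32(0.497), np.float64(-0.2), (0, 0)), (np.float32(0.495), np.float64(-0.25), (-4, -4)), (np.float32(0.494), np.float64(-0.95), (0, -4))]
```

Call:
jog_arm:
  motion:
    - [[50,0,0],0]
    - [[100,0,0],0]
    - [[150,0,0],0]
    - [[200,0,0],0]
    - [[240,0,0],0]
  grip: 1

```text
t: 16.9
eef_pos: [492.4, -58.8, 232.8]
tcp_rot: [3.142, -0.0, 2.89]
ft_force: [0.5, 0.3, -0.3]
opening: 0.516
grip_force: 0.0
```

Call:
jog_arm:
  motion:
    - [[30,0,0],0]
    - [[55,0,0],0]
    - [[57,0,20],0]
    - [[57,0,50],0]
    - [[57,0,50],0]

```text
t: 17.4
eef_pos: [438.5, -45.0, 180.8]
tcp_rot: [3.141, -0.004, 2.89]
ft_force: [-1.2, -0.5, 0.5]
opening: 0.094
grip_force: 0.0
```

Call:
jog_arm:
  motion:
    - [[0,0,0],0]
    - [[0,0,0],0]

```text
t: 17.6
eef_pos: [440.5, -45.5, 183.7]
tcp_rot: [3.142, 0.001, 2.89]
ft_force: [-0.2, 0.4, -0.6]
opening: 0.007
grip_force: 0.0
```

Call:
jog_arm:
  motion:
    - [[0,0,30],0]
    - [[0,0,60],0]
    - [[0,0,78],0]
    - [[0,0,82],0]
    - [[0,0,82],0]

```text
t: 18.1
eef_pos: [440.3, -45.4, 101.1]
tcp_rot: [3.141, 0.0, 2.89]
ft_force: [-0.4, -0.4, 0.4]
opening: 0.0
grip_force: 0.0
```

```bash
python3 - <<'E'
from wheel import *
s=state();print(s["t"],s["eef_pos"],s["ft_force"])
P=read_camera("side");V=view(P,P["img"]);print("\n".join("".join(".#"[int(q)] for q in r) for r in V[1][3:50,:55]))
E
```

```text
18.1 [440.28683003 -45.43321703 101.07407734] [-0.38839879 -0.36603001  0.39290542]
#############..........................................
##############.........................................
###############........................................
################.......................................
#################......................................
#################......................................
#################......................................
#################......................................
#################......................................
#################......................................
#################......................................
#################......................................
#################......................................
#################......................................
#################......................................
#################......................#...............
#################.....................##...............
#################.........########...####..............
########
[... 915 characters left out ...]
#.....############..........
...................######...........#########..........
...................#####.............##....###.........
...................#####.............#.................
...................#####...............................
...................####................................
...................###.................................
...................##..................................
....................#..................................
.......................................................
.......................................................
.......................................................
.......................................................
```

Call:
jog_arm:
  motion:
    - [[-5,0,0],0]
    - [[-10,0,0],0]
    - [[-15,0,-2],0]
    - [[-19,0,-6],0]
    - [[-22,0,-9],0]

```text
t: 18.65
eef_pos: [460.4, -50.6, 110.0]
tcp_rot: [3.141, -0.003, 2.89]
ft_force: [-6.7, 2.4, 5.0]
opening: 0.007
grip_force: 3.7
```

Call:
jog_arm:
  motion:
    - [[-4,0,-4],0]
    - [[-8,0,-7],0]
    - [[-12,0,-9],0]
    - [[-16,0,-11],0]
    - [[-20,0,-13],0]

```text
t: 19.15
eef_pos: [481.1, -56.0, 122.8]
tcp_rot: [3.141, 0.0, 2.89]
ft_force: [-1.3, -0.7, -0.1]
opening: 0.004
grip_force: 0.6
```

Call:
jog_arm:
  motion:
    - [[-3,0,-1],0]
    - [[-6,0,-2],0]
    - [[-8,0,-2],0]
    - [[-10,0,-2],0]
    - [[-10,0,-2],0]

```text
t: 19.65
eef_pos: [490.5, -58.4, 124.6]
tcp_rot: [3.142, 0.0, 2.89]
ft_force: [-0.2, -0.1, 0.2]
opening: 0.006
grip_force: 0.0
```

```bash
python3 - <<'E'
from wheel import *
s=state();print(s["t"],s["eef_pos"],s["ft_force"])
for n in("side","scene"):
    P=read_camera(n);V=view(P,P["img"]);print("\n".join("".join(".#"[int(q)] for q in r) for r in V[1][3:50,:55]))
E
```

```text
19.65 [490.54952387 -58.41065497 124.57089578] [-0.17901798 -0.13239398  0.22877639]
...............###########################.............
...............###########################.............
............##############################.............
............##############################.............
............##############################.............
............##############################.............
............##############################.............
............#############################..............
............#############################..............
............#############################..............
............#############################..............
............#############################..............
............#############################..............
.................#############.........................
...................##########..........................
...................##########..........................
....................#########............##............
......................############......###............
.......
[... 3548 characters left out ...]
.########...................
............................########...................
............................########...................
............................########...................
............................########...................
............................#########..................
............................#########..................
............................#########..................
.............................########..................
.............................########..................
.............................########..................
.............................########..................
..............................######...................
```

Call:
jog_arm:
  motion:
    - [[5,0,-10],0]
    - [[20,0,-40],0]
    - [[50,0,-60],0]
    - [[70,0,-60],0]
    - [[70,0,-60],0]

```text
t: 20.25
eef_pos: [420.5, -40.2, 185.8]
tcp_rot: [3.141, 0.001, 2.89]
ft_force: [0.3, 0.8, -0.9]
opening: 0.004
grip_force: 0.0
```

```bash
python3 - <<'E'
from wheel import *
Vs=[]
for n in("side","scene"):
    P=read_camera(n);V=view(P,P["img"]);V[1][:8]=0;Vs.append(V);print("\n".join("".join(".#"[int(q)] for q in r) for r in V[1][3:50,:55]))
    print(fit([V],np.arange(-1.2,1,.05)))
print(fit(Vs,np.arange(-1.2,1,.05)))
E
```

```text
.......................................................
.......................................................
.......................................................
.......................................................
.......................................................
.......................................................
.......................................................
.......................................................
.......................................................
.......................................................
.......................................................
.......................................................
.......................................................
.......................................................
.......................................................
.......................................................
.........................................##............
............................######......###............
...............#........###################............
...............##.....##############
[... 4333 characters left out ...]
...
.............................########..................
..............................######...................
[(np.float32(0.831), np.float64(-1.2), (0, -4)), (np.float32(0.825), np.float64(-0.05), (-4, -4)), (np.float32(0.821), np.float64(-0.1), (-4, -4)), (np.float32(0.82), np.float64(0.0), (-4, -4)), (np.float32(0.817), np.float64(-1.15), (0, -4)), (np.float32(0.814), np.float64(-0.15), (-4, -4))]
[(np.float32(0.495), np.float64(-0.1), (-4, -4)), (np.float32(0.492), np.float64(-0.05), (-4, -4)), (np.float32(0.488), np.float64(-0.15), (0, -4)), (np.float32(0.481), np.float64(0.0), (0, 0)), (np.float32(0.474), np.float64(-0.2), (0, -4)), (np.float32(0.465), np.float64(0.05), (-4, 0))]
```

Call:
jog_arm:
  motion:
    - [[-30,0,0],0]
    - [[-55,0,20],0]
    - [[-55,0,50],0]
    - [[-55,0,60],0]
    - [[-57,0,60],0]

```text
t: 20.85
eef_pos: [477.2, -55.0, 123.3]
tcp_rot: [3.142, -0.004, 2.89]
ft_force: [-1.0, -0.6, 0.4]
opening: 0.004
grip_force: 0.0
```

Call:
jog_arm:
  motion:
    - [[-5,0,0],0]
    - [[-10,0,0],0]
    - [[-14,0,0],0]
    - [[-17,0,0],0]
    - [[-17,0,0],0]

```text
t: 21.35
eef_pos: [494.6, -59.4, 125.0]
tcp_rot: [3.142, 0.001, 2.89]
ft_force: [0.3, 0.0, -0.3]
opening: 0.005
grip_force: 0.0
```

Call:
jog_arm:
  motion:
    - [[0,0,0],0]
    - [[5,0,-10],0]
    - [[20,0,-40],0]
    - [[50,0,-60],0]
    - [[70,0,-60],0]

```text
t: 21.85
eef_pos: [425.3, -41.5, 187.0]
tcp_rot: [3.141, 0.003, 2.89]
ft_force: [0.3, -0.3, 0.3]
opening: 0.002
grip_force: 0.0
```

```bash
python3 - <<'E'
from wheel import *
from meas import rects
Vs=[]
for n in("side","scene"):
    P=read_camera(n);V=view(P,P["img"]);V[1][:8]=0;Vs.append(V);print(fit([V],np.arange(-.5,.5,.03)))
    rects(P,dict(tile_top=46,crucible=82,ring_clamp=27),.5)
print(fit(Vs,np.arange(-.5,.5,.03)))
s=state();print(s["t"],s["eef_pos"],s["ft_force"])
E
```

```text
[(np.float32(0.625), np.float64(-0.02), (0, 0)), (np.float32(0.624), np.float64(0.01), (0, -4)), (np.float32(0.624), np.float64(-0.05), (0, 0)), (np.float32(0.621), np.float64(0.04), (0, 0)), (np.float32(0.617), np.float64(-0.08), (0, 0)), (np.float32(0.616), np.float64(0.07), (0, 0))]
tile_top 0.92 [290. 231. 354. 253.] [ 639.5 -104.2] [ 77.3 142.1] 75.1 poly [[714.0, -92.0], [669.0, -79.0], [627.0, -116.0], [609.0, -114.0], [610.0, -61.0], [589.0, -51.0], [566.0, -116.0], [687.0, -155.0], [704.0, -139.0]]
tile_top 0.89 [171. 173. 210. 201.] [385.1 222.3] [ 74.4 144.9] 39.3 poly [[365.0, 300.0], [320.0, 249.0], [383.0, 167.0], [410.0, 149.0], [430.0, 172.0], [438.0, 215.0]]
tile_top 0.87 [168. 221. 214. 261.] [336.5   3.2] [147.6  70.7] 51.6 poly [[367.0, 72.0], [342.0, 67.0], [272.0, -24.0], [276.0, -43.0], [314.0, -71.0], [396.0, 23.0], [401.0, 42.0]]
crucible 0.77 [305. 225. 326. 248.] [ 616.6 -110.3] [80.8 51.8] 67.2 poly [[619.0, -70.0], [600.0, -84.0], [587.0, -121.0], [592.0, -144.0], [608.0, -149.0], [648.0, -102.0], [638.0, -76.0]]
ring_clamp 0.75 [250. 192. 290. 205.] [587
[... 900 characters left out ...]
204. 257.] [ 641.  -100.1] [48.8 72.8] 71.9 poly [[606.0, -91.0], [626.0, -121.0], [669.0, -117.0], [679.0, -102.0], [670.0, -86.0], [632.0, -71.0]]
ring_clamp 0.89 [263. 204. 287. 244.] [605.  130.8] [ 33.  143.1] 79.2 poly [[535.0, 145.0], [552.0, 125.0], [663.0, 107.0], [676.0, 119.0], [597.0, 149.0], [544.0, 155.0]]
[(np.float32(0.511), np.float64(0.01), (-4, -4)), (np.float32(0.508), np.float64(0.04), (-4, -4)), (np.float32(0.506), np.float64(-0.02), (-4, -4)), (np.float32(0.504), np.float64(-0.05), (0, -4)), (np.float32(0.502), np.float64(0.07), (0, 0)), (np.float32(0.496), np.float64(-0.08), (0, -4))]
22.25 [426.92769355 -42.06541879 184.36175945] [-0.01960599  0.51776384  0.05722849]
```

```bash
python3 - <<'E'
from wheel import *
ok=True
for n in("side","scene"):
    P=read_camera(n);V=view(P,P["img"]);V[1][:8]=0
    r=fit([V],[.01+i*np.pi/4 for i in(-2,-1,0,1)]);print(r);ok&=abs(r[0][1])<.1
print(np.abs(state()["qvel"]).max())
if ok: print(job_done())
E
```

```text
[(np.float32(0.629), 0.01, (0, 0)), (np.float32(0.62), -0.78, (0, 0)), (np.float32(0.615), 0.8, (0, -4)), (np.float32(0.608), -1.56, (0, -4))]
[(np.float32(0.82), 0.01, (-4, -4)), (np.float32(0.809), -1.56, (-4, 0)), (np.float32(0.751), -0.78, (0, -4)), (np.float32(0.73), 0.8, (-4, -4))]
0.0025110755787670037
the job is handed in; nothing more can be done
None
```

I handed the job in at about 22 s of the 72 s allowed; no verdict came back. By my last camera measurements the clamp lies along the mat, the tile is centred and square on the plate with the crucible upright, and the wheel's long ridge is about 0.01 rad from straight up.

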